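# Unlock the medicine safe with its push-and-turn key

### The arm

A 7-joint arm with a two-finger parallel gripper is mounted at the origin on a cart in front of the work surface, level with it; the furniture and walls round the work are solid. World frame = base frame: x ahead of the robot, y to its left, z up, the work surface at z = 0. Lengths are in m, angles in rad, forces in N, time in s.
With the tool pointing down it reaches from about 0.35 to 0.9 m from the base axis. Payload 19.9 kg.
Tool frame: the origin (TCP) lies between the finger pads; the fingertips stand 19 mm ahead of it and the grasp point (between the pads) is the TCP; z points along the fingers, y is the line along which they close (so a half turn about z gives the same grasp; the last joint's range is limited). The gripper opens to 94 mm and grips with 3 to 60 N. Pads are 16 mm wide; open, the fingers measure 119 mm over their backs; the gripper's body (75 mm by 177 mm) begins 78 mm behind the grasp point.
Start: joints at [-1.147, 0.417, -0.01, 1.614, 0.005, 1.111, -0.053], TCP at [0.281, 0.558, 0.224] pointing down, gripper open.
Joint ranges: [-2.81, 2.81], [-0.39, 2.02], [-1.27, 1.25], [0.06, 2.57], [-1.19, 4.33], [0.19, 2], [-2.82, 2.82]. Speed limits (rad/s): [1.89, 1.89, 2.39, 2.39, 3.01, 3.01, 3.01].

### API

Orientations are given as a 3x3 rotation matrix whose columns are the frame's x, y, z axes.
In Python, from rig import robot gives the robot as it stands. Calls block until the motion is done:
- robot.move_ptp(position, orientation): joint-space move of the TCP to a pose.
- robot.move_linear(position, velocity=0.15, frame=None, threshold=None): straight line of the TCP; frame=None keeps the orientation; velocity is the mean speed in m/s. With threshold (N) it stops when the force on the tool has changed by that much, and returns True; else False.
- robot.goto_joints(angles): joint-space move.
- robot.gripper_to(opening): finger opening in m; the grip force is fixed at half the most; returns when the fingers have stopped.
- robot.pause(seconds).
- robot.ik(position, orientation): joint angles nearest the present ones, or None.
- robot.get_state(): the state.
- robot.grab_frame(name): name is "side" or "top"; returns the picture (400x640x3 uint8, red, green, blue); there is no depth.
- robot.camera_info(name): a dict with "fx", "fy", "cx", "cy" (pixels), "dist" ([k1, k2, p1, p2, k3] as OpenCV has them; the pictures are not rectified), "rvec" (rotation vector, rad) and "tvec" (3), from world to camera coordinates, as OpenCV has them. Camera axes: x right, y down, z forward; pixel columns grow to the right and rows downward; lengths in m; the calibration is good to about 2 mm. A picture is of the moment at which its call begins. camera_info takes no time and is no camera call.
A pose or a line that the arm cannot do raises robot.PlanningError and nothing moves.
- robot.sign_off(): hands the job in; it is judged then, once.
The state is a dict: "time": time; "qpos": joint angles; "joint_vel": joint speeds; "effort": joint torques, N m; "ee_pos": TCP position; "tool_rot": TCP orientation; "force": force on the tool from outside, world axes, zero at the start; "moment": the same for the moment, N m; "opening": finger opening in m; "grasp_force": force on a finger pad.
Only numpy, scipy, OpenCV 4.12 (cv2) and the standard library are available. Lean on these libraries where they do the work, as an engineer would, in place of code of your own. Each camera call takes 0.05 s, during which the arm holds its last target. There are 200 camera calls.

### The job

Unlock the white medicine safe with the green-headed key: push the key fully in against its spring, turn it clockwise until it stops so that the lid springs up, turn it back home and draw it out. Then stand the key back in the slot of the wooden block it came from and let go, leaving the lid ajar, and do not disturb the black-headed key, the tumbler or the coffee cup.

Things in the scene. Friction and masses are not known exactly. Their poses are not given: they have to be found in the camera images.
- safe: White steel medicine safe, green cross on its lid, 200 mm deep (x), 190 wide (y), 111 high, screwed down. Origin: centre of its underside; its front faces its own -x. Front wall 50 mm high, then the lock panel, sloping up and back at 35 degrees from the horizontal for 100 mm, then the level lid, hinged at the back.
- keyhole (a point): On the lock plate's outer face, on the keyhole's axis; 60 mm ahead of the safe's origin and 80 mm up, mid-width. Axes: z straight out of the panel (35 degrees from vertical, leaning to the safe's front), x up the slope, y along the safe's y. The key goes in with its own axes along these, and is fully in when its origin lies on this point.
- lock_barrel (a joint): Lock barrel behind the plate, rad: 0 at home, grows as the key turns clockwise (seen from outside, about the keyhole's -z) to a hard stop at 1.57. The bit turns it with 0.1 to 0.2 rad of play, so the hand goes 0.2 to 0.5 further. A spring (under 0.1 N m) turns it home. The lid is free at about 1.3. Away from home the bit is caught behind the plate.
- safe_lid (a joint): Lid angle, rad: 0 shut and bolted; springs up by itself to 0.22 (its front edge about 25 mm up) when unlocked, and stays there. Over the back of the worktop behind the safe hangs a wall cabinet: its front at world x = 0.63, underside 0.42 m up, y from -0.49 to 0.13; swing the arm round short of it.
- green_key: Steel key with a green plastic head with white inlay, 93 mm long, about 70 g. Origin: on the shank's axis at the underside of the collar (21 mm across, z 0 to 5 mm). z along the shank to the head; bit towards -x. Starts upright in one of the block's two slots, collar on the block, bit to the block's -x.
- black_key: Another key, round black head 44 mm across and 10 mm thick, otherwise alike, in the other slot. Its origin as the green key's. Must stay where it is.
- key_block: Beech block, 150 (x) x 70 (y) x 45 mm high, fixed. Origin: centre of its underside. Two slots, open at the top, centred 34 mm either way from the origin along x, each 38 mm long (x), 13 mm wide (y), 41 mm deep. The heads of the keys lie in one plane along x, so fingers can close across y.
- tumbler: Clear drinking glass, 79 mm across, 90 mm high; origin: centre of its underside. Bystander.
- espresso_cup: Small white dotted coffee cup, 65 mm across, 56 mm high; origin: centre of its underside. Bystander.
- lock_plate: Steel lock plate, 62 mm (up the slope) x 48 x 6 mm thick, in the middle of the sloped panel; origin and axes as point keyhole. Keyhole: an opening 12 x 12 mm round the axis for the shank, and from it a slot 8 mm wide (y) for the bit, down the slope (-x) to 17 mm from the axis.
- lock_plunger (a joint): Spring plunger in the lock, m. The key's tip meets it when the collar is 8 mm off the plate; it then has to be pushed in (2 N rising to 5 N) until the collar sits on the plate (reads 0.008; 0 when free). Until it is pushed in by about 5 mm the bit is still in the plate's slot and the key cannot turn.
- key_head (a point): Middle of the green head, 38 mm above the key's origin: flat plate 40 mm wide (x), 10 mm thick (y), 50 mm high (z). Axes as the key's. Grip it across y.
- key_tip (a point): Round tip of the green key's shank (9 mm across), 30 mm below the key's origin. The bit is 5 mm thick (y), reaches 15 mm from the axis, and lies 9 to 23 mm below the origin; its leading edge is rounded.

How it is judged:
By the outcome, as a careful person would: the job done as asked, in the order asked, and still so for the second after the job is handed in, with the robot touching nothing.
It also fails if it takes over 69 s, if anything falls off the work surface, if the arm or the gripper's body presses on something with over 40 N, if the wrist force passes 120 N, or if a joint passes its speed limit or range.

## Working session

There is one attempt and no reset: what is moved stays moved. The work goes in short steps, each a Python script; the robot and the scene stay as the last script left them, time stands still between calls to the robot, and variables do not carry over. Pictures are saved under pics/ and viewed, at most 10 in all, crops included, and the job is handed in when it is done.

```bash
ls; mkdir -p pics; python3 - <<'E'
from rig import robot
import cv2,numpy as np
for n in("side","top"):
    im=robot.grab_frame(n); cv2.imwrite(f"pics/{n}0.png",im[:,:,::-1])
    c=robot.camera_info(n); R=cv2.Rodrigues(np.array(c["rvec"],float))[0]
    print(n,c,"pos",-R.T@np.array(c["tvec"]).ravel(),"fwd",R[2])
s=robot.get_state();print(s["time"],s["ee_pos"],s["tool_rot"],s["force"])
E
```

```text
pics
side {'fx': 419.42430271136936, 'fy': 419.42430271136936, 'cx': 327.0433851960099, 'cy': 204.1050210469182, 'dist': array([-0.05859546,  0.        ,  0.        ,  0.        ,  0.        ]), 'rvec': array([ 0.74849754, -2.39791013,  1.38904406]), 'tvec': array([0.35184751, 0.32737323, 0.53282924])} pos [0.1384034  0.44863917 0.54262722] fwd [ 0.47146813 -0.72388368 -0.50369655]
top {'fx': 436.0887879982539, 'fy': 436.0887879982539, 'cx': 315.33264983051333, 'cy': 200.96772651926102, 'dist': array([-0.09007912,  0.        ,  0.        ,  0.        ,  0.        ]), 'rvec': array([ 2.17642896, -2.17596311,  0.11139564]), 'tvec': array([-0.17866859,  0.53962707,  0.8810779 ])} pos [ 0.45361253 -0.17193066  0.92956636] fwd [ 0.09483663 -0.00729839 -0.9954661 ]
0.1 [0.28060311 0.55811825 0.22389772] [[-8.93443725e-01  4.49174959e-01 -4.08652767e-04]
 [ 4.49175137e-01  8.93443169e-01 -9.99953355e-04]
 [-8.40459840e-05 -1.07695871e-03 -9.99999417e-01]] [ 0.26543044  0.09148983 -0.47152723]
```

View pics/side0.png

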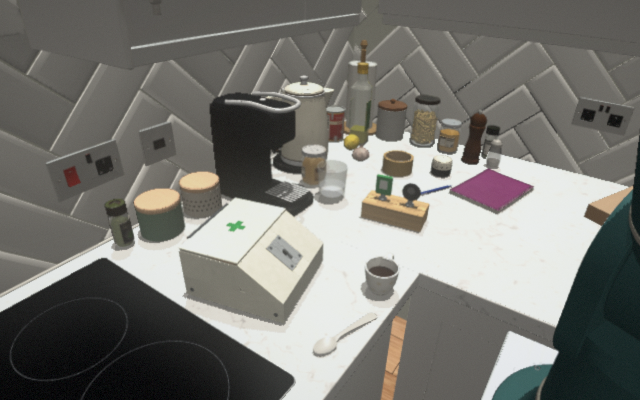

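View pics/top0.png

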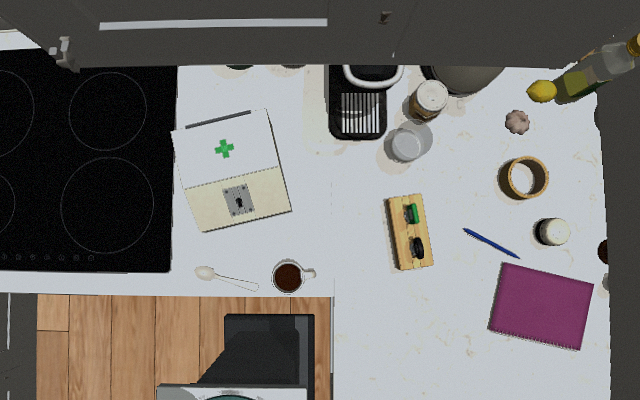

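```bash
cat > h.py <<'E'
import cv2,numpy as np
from rig import robot
def cam(n):
    c=robot.camera_info(n);K=np.array([[c["fx"],0,c["cx"]],[0,c["fy"],c["cy"]],[0,0,1]])
    R=cv2.Rodrigues(np.array(c["rvec"],float))[0];t=np.array(c["tvec"],float).ravel()
    return K,np.array(c["dist"]),R,t
def ray(n,p):
    K,d,R,t=cam(n);u=cv2.undistortPoints(np.array([[p]],float),K,d).ravel()
    v=R.T@[u[0],u[1],1];return -R.T@t,v/np.linalg.norm(v)
def plane(n,p,z):
    o,v=ray(n,p);return o+v*(z-o[2])/v[2]
def tri(ps,pt):
    A=np.zeros((3,3));b=np.zeros(3);L=[ray("side",ps),ray("top",pt)]
    for o,v in L:
        P=np.eye(3)-np.outer(v,v);A+=P;b+=P@o
    x=np.linalg.solve(A,b);return x,[round(float(np.linalg.norm((np.eye(3)-np.outer(v,v))@(x-o))),4) for o,v in L]
def proj(n,X):
    K,d,R,t=cam(n);return cv2.projectPoints(np.array(X,float).reshape(-1,3),cv2.Rodrigues(R)[0],t,K,d)[0].reshape(-1,2)
def crop(im,x0,y0,x1,y1,s):return cv2.resize(im[y0:y1,x0:x1],None,fx=s,fy=s,interpolation=cv2.INTER_CUBIC)
E
python3 - <<'E'
from h import *
t=cv2.imread("pics/top0.png");s=cv2.imread("pics/side0.png")
a=crop(t,380,185,440,275,5);b=crop(s,355,165,435,235,5);c=crop(s,180,195,330,315,3) ;e=crop(t,165,105,295,235,3)
W=np.zeros((600,800,3),np.uint8)
a=crop(t,380,190,440,275,4);W[:a.shape[0],:a.shape[1]]=a            # 240x340
b=crop(s,355,165,435,235,4);W[340:340+260,:320]=b[:260]
e=crop(t,165,105,300,235,3);W[:300*1+90,340:340+405]=e
c=crop(s,255,225,325,275,3);W[395:545,340:550]=c
cv2.imwrite("pics/c1.png",W)
for n,im in(("top",t),("side",s)):
    h=cv2.cvtColor(im,cv2.COLOR_BGR2HSV)
    g=cv2.inRange(h,(50,90,30),(90,255,255));k,l,st,ce=cv2.connectedComponentsWithStats(g)
    for i in range(1,k):
        if st[i,4]>15:print(n,"green",st[i],ce[i])
    w=cv2.inRange(h,(10,70,90),(25,255,255))
    cs=[q for q in cv2.findContours(w,0,2)[0] if cv2.contourArea(q)>300]
    for q in cs:print(n,"wood",cv2.contourArea(q),cv2.minAreaRect(q),cv2.approxPolyDP(cv2.convexHull(q),4,True).reshape(-1,2).tolist())
E
```

```text
top green [590  82  17   7  34] [597.88235294  84.29411765]
top green [215 139  19  19 171] [224.01169591 148.06432749]
top green [407 204  12  20 135] [413.42222222 213.51111111]
top green [210 395  35   5  94] [228.07446809 397.69148936]
top wood 20586.5 ((183.0, 346.5), (105.0, 294.0), 90.0) [[38, 294], [329, 297], [330, 399], [36, 399]]
top wood 2301.5 ((410.4179992675781, 231.271240234375), (73.1050033569336, 33.90540313720703), 80.27242279052734) [[420, 194], [433, 263], [400, 269], [388, 199]]
top wood 1295.0 ((527.5000610351562, 177.00003051757812), (41.14365005493164, 40.69643783569336), 26.56505012512207) [[524, 156], [539, 160], [548, 175], [544, 190], [528, 198], [517, 194], [508, 181], [511, 164]]
side green [378 175  14   4  28] [384.71428571 176.60714286]
side green [ 554  204   86  196 6922] [605.92921121 314.72609073]
side green [228 221  16  10  80] [235.3625 225.6375]
side green [493 366  64  34 900] [522.89555556 383.94444444]
side wood 1004.0 ((392.7972717285156, 358.2162170410156), (13.809513092041016, 84.66546630859375), 9.462323188781738) [[397, 316], [406, 32
[... 194 characters left out ...]
], [366, 216]]
side wood 839.0 ((156.5, 201.0), (24.0, 45.0), 90.0) [[179, 194], [178, 202], [165, 211], [147, 213], [134, 205], [140, 194], [153, 189]]
side wood 388.5 ((613.6065673828125, 202.95559692382812), (17.153846740722656, 47.0), 67.38013458251953) [[632, 186], [607, 215], [589, 205]]
side wood 607.5 ((198.5, 182.0), (20.0, 39.0), 90.0) [[218, 176], [216, 185], [203, 191], [187, 191], [179, 184], [194, 172]]
side wood 565.0 ((398.0, 163.0), (24.0, 28.0), 90.0) [[412, 156], [409, 173], [384, 170], [386, 152]]
side wood 432.0 ((423.6999816894531, 126.09999084472656), (21.77889060974121, 30.26417350769043), 8.130102157592773) [[432, 112], [435, 124], [429, 141], [412, 137], [415, 112]]
```

View pics/c1.png

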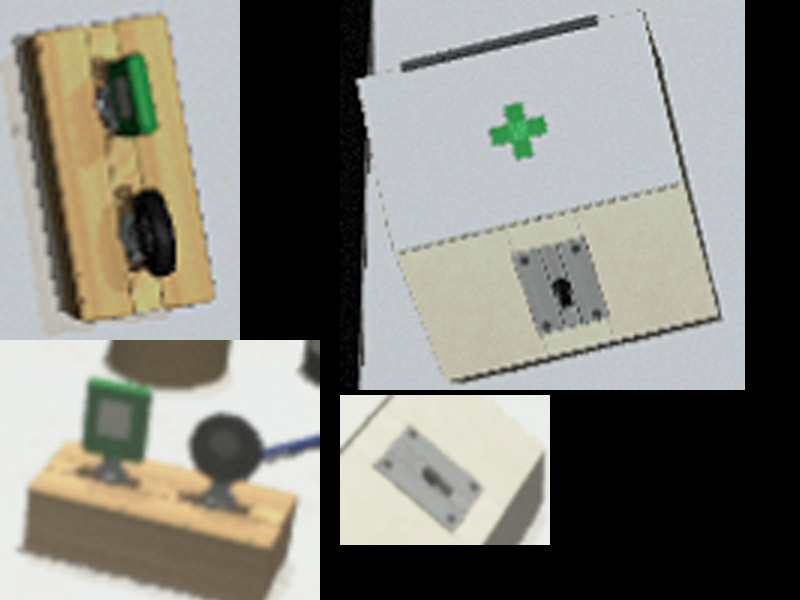

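```bash
python3 - <<'E'
from h import *
T=lambda x,y:(165+(x-340)/3-.33,105+y/3-.33)
S=lambda x,y:(255+(x-340)/3-.33,225+(y-395)/3-.33)
def ang(a,b):d=b-a;return np.degrees(np.arctan2(d[1],d[0]))
# safe, edges along y: left->right in image = -y
for (a,b,z) in (((450,380),(722,318),.05),((398,252),(680,184),.109),((358,80),(645,8),.111)):
    A,B=plane("top",T(*a),z),plane("top",T(*b),z);print("edge",A,B,"len",np.linalg.norm(A-B),"yaw",ang(A,B)+90,"mid",(A+B)/2)
pt=[tri(S(*s),T(*t)) for s,t in (((408,427),(513,252)),((483,487),(583,236)))][:0]
# plate corners: top TL,TR,BR,BL ; in side view: camera from +y side, left-front
P=[(513,252),(583,236),(608,318),(541,336)];Q=[(372,466),(408,427),(483,487),(455,530)]
def X(p):
    p=[np.array([*q,1.]) for q in p];x=np.cross(np.cross(p[0],p[2]),np.cross(p[1],p[3]));return x[:2]/x[2]
print("keyhole tri",tri(S(*X(Q)),T(*X(P))),"plane",plane("top",T(*X(P)),.08))
for sh in range(4):
    q=[Q[(i+sh)%4] for i in range(4)];print(sh,[ (r[0].round(3).tolist(),r[1][0]) for r in (tri(S(*q[i]),T(*P[i])) for i in range(4))])
# block
C=[plane("top",p,.045) for p in ((389,198),(420.5,193.5),(433.5,264.5),(400.5,269.5))]
print("block",np.mean(C,0),"yaw",ang(C[3],C[0]),ang(C[2],C[1]),ang(C[0],C[1])+90,np.linalg.norm(C[0]-C[3]),np.linalg.norm(C[1]-C[0]))
cr=lambda x,y:(355+x/4-.4,165+(y-340)/4-.4)
print("head top tri",tri(cr(121,382),(380+.25*147-.4,190+.25*94-.4)))
print("glass/cup",plane("top",(411,142),.09),plane("top",(288,277),.05))
E
```

```text
edge [0.47558333 0.0521735  0.05      ] [ 0.51767746 -0.13121144  0.05      ] len 0.18815406951377298 yaw 12.927716182161959 mid [ 0.4966304  -0.03951897  0.05      ]
edge [0.55520482 0.07251555 0.109     ] [ 0.59868859 -0.10680613  0.109     ] len 0.18451857156540485 yaw 13.63057030786615 mid [ 0.5769467  -0.01714529  0.109     ]
edge [0.6667527  0.10191356 0.111     ] [ 0.71343688 -0.08319994  0.111     ] len 0.1909094488744391 yaw 14.154396648133982 mid [0.69009479 0.00935681 0.111     ]
keyhole tri (array([ 0.53681512, -0.027466  ,  0.07923615]), [0.0005, 0.0005]) plane [ 0.53634256 -0.02785817  0.08      ]
0 [([0.557, 0.002, 0.096], 0.0006), ([0.567, -0.043, 0.095], 0.0003), ([0.518, -0.055, 0.063], 0.001), ([0.505, -0.011, 0.064], 0.0009)]
1 [([0.547, -0.009, 0.125], 0.0073), ([0.548, -0.051, 0.06], 0.0268), ([0.526, -0.047, 0.029], 0.0077), ([0.524, -0.002, 0.104], 0.0277)]
2 [([0.528, -0.015, 0.094], 0.0329), ([0.558, -0.043, 0.023], 0.0211), ([0.544, -0.035, 0.075], 0.0359), ([0.516, -0.013, 0.13], 0.019)]
3 [([0.537, -0.006, 0.061], 0.0279), ([0.579, -0.033, 0.064], 0.0091), ([0.535, -0.046, 0.103], 0.0264), ([0.498, -0.02, 0.095], 0.0051)]
block [ 0.47617012 -0.3732061   0.045     ] yaw 8.37721675329931 9.324423234012075 8.140529278406504 0.14684644590919035 0.06606575156991411
head top tri (array([ 0.50979355, -0.36938243,  0.10816331]), [0.0011, 0.0011])
glass/cup [ 0.65066603 -0.36700816  0.09      ] [ 0.38475848 -0.12374035  0.05      ]
```

```bash
cat >> h.py <<'E'
def Rz(a):c,s=np.cos(a),np.sin(a);return np.array([[c,-s,0],[s,c,0],[0,0,1.]])
def Ry(a):c,s=np.cos(a),np.sin(a);return np.array([[c,0,s],[0,1,0],[-s,0,c]])
YS=np.radians(13.7);YB=np.radians(8.6)
RK=Rz(YS)@Ry(-np.radians(35))       # keyhole frame in world
KH=np.array([.5365,-.0278,.080]);GK=np.array([.5098,-.3687,.045])
def tool(Rk,s=1):return Rk@np.array([[-s,0,0],[0,s,0],[0,0,-1.]])
E
python3 - <<'E'
from h import *
print(RK.round(3))
f=lambda q:None if q is None else np.round(q,2).tolist()
for s in(1,-1):
    print(s,"grasp",f(robot.ik(GK+[0,0,.038],tool(Rz(YB),s))),f(robot.ik(GK+[0,0,.138],tool(Rz(YB),s))))
    for d in(.038,.10):
      for th in(-.2,0,.8,1.57,1.8,2.1):print("  lock",d,th,f(robot.ik(KH+RK@[0,0,d],tool(RK@Rz(-th),s))))
E
```

```text
[[ 0.796 -0.237 -0.557]
 [ 0.194  0.972 -0.136]
 [ 0.574  0.     0.819]]
1 grasp [0.08, 0.69, 0.7, 1.73, -0.55, 0.92, 2.73] [-0.09, 0.66, 0.98, 1.67, -0.6, 1.14, 2.78]
  lock 0.038 -0.2 [1.15, 0.48, -1.16, 2.37, 1.71, 0.2, 0.53]
  lock 0.038 0 [1.15, 0.48, -1.16, 2.37, 1.71, 0.2, 0.33]
  lock 0.038 0.8 [1.15, 0.48, -1.16, 2.37, 1.71, 0.2, -0.47]
  lock 0.038 1.57 [1.15, 0.48, -1.16, 2.37, 1.71, 0.2, -1.24]
  lock 0.038 1.8 [1.15, 0.48, -1.16, 2.37, 1.71, 0.2, -1.47]
  lock 0.038 2.1 [1.15, 0.48, -1.16, 2.37, 1.71, 0.2, -1.77]
  lock 0.1 -0.2 None
  lock 0.1 0 None
  lock 0.1 0.8 [0.88, 0.09, -0.72, 2.41, -1.05, 0.2, 2.18]
  lock 0.1 1.57 [0.36, 0.06, -0.19, 2.42, -1.17, 0.24, 1.51]
  lock 0.1 1.8 [0.36, 0.06, -0.19, 2.42, -1.17, 0.24, 1.28]
  lock 0.1 2.1 [0.36, 0.06, -0.19, 2.42, -1.17, 0.24, 0.98]
-1 grasp [-0.05, 0.79, 0.92, 1.73, -0.74, 1.0, -0.27] [-0.02, 0.6, 0.85, 1.66, -0.5, 1.1, -0.44]
  lock 0.038 -0.2 [1.19, 0.51, -1.2, 2.37, 1.69, 0.24, -2.58]
  lock 0.038 0 [1.19, 0.51, -1.2, 2.37, 1.69, 0.24, -2.78]
  lock 0.038 0.8 [1.15, 0.48, -1.16, 2.37, 1.71, 0.2, 2.67]
  lock 0.038 1.57 [1.15, 0.48, -1.16, 2.37, 1.71, 0.2, 1.9]
  lock 0.038 1.8 [1.15, 0.48, -1.16, 2.37, 1.71, 0.2, 1.67]
  lock 0.038 2.1 [1.15, 0.48, -1.16, 2.37, 1.71, 0.2, 1.37]
  lock 0.1 -0.2 [0.36, 0.06, -0.19, 2.42, -1.17, 0.24, 0.14]
  lock 0.1 0 [0.36, 0.06, -0.19, 2.42, -1.17, 0.24, -0.06]
  lock 0.1 0.8 [0.36, 0.06, -0.19, 2.42, -1.17, 0.24, -0.86]
  lock 0.1 1.57 [0.36, 0.06, -0.19, 2.42, -1.17, 0.24, -1.63]
  lock 0.1 1.8 [0.36, 0.06, -0.19, 2.42, -1.17, 0.24, -1.86]
  lock 0.1 2.1 [0.36, 0.06, -0.19, 2.42, -1.17, 0.24, -2.16]
```

```bash
cat > fit.py <<'E'
from h import *
from scipy.optimize import least_squares
from scipy.spatial.transform import Rotation as Ro
rng=np.random.default_rng(0);Q=[];P=[];R=[]
s=robot.get_state();Q.append(s["qpos"]);P.append(s["ee_pos"]);R.append(s["tool_rot"])
while len(Q)<45:
    p=np.array([rng.uniform(.3,.65),rng.uniform(-.4,.5),rng.uniform(.1,.4)]);r=tool(Rz(rng.uniform(-3,3))@Ro.from_rotvec(rng.normal(0,.35,3)).as_matrix())
    q=robot.ik(p,r)
    if q is not None:Q.append(q);P.append(p);R.append(r)
Q,P,R=map(np.array,(Q,P,R))
def fk(x,Q):
    Q=np.atleast_2d(Q);A=x[:21].reshape(7,3);O=x[21:42].reshape(7,3)
    Rc=np.tile(np.eye(3),(len(Q),1,1));t=np.zeros((len(Q),3))
    for i in range(7):
        a=A[i]/np.linalg.norm(A[i]);Ri=Ro.from_rotvec(Q[:,i:i+1]*a).as_matrix()
        ti=O[i]-Ri@O[i];t=t+np.einsum('nij,nj->ni',Rc,ti);Rc=Rc@Ri
    return t+Rc@x[42:45],Rc@Ro.from_rotvec(x[45:48]).as_matrix()
def res(x):
    p,r=fk(x,Q);return np.concatenate([(p-P).ravel()*3,(r-R).ravel()])
if __name__=="__main__":
    best=None
    for sg in np.ndindex(2,2,2):
      for y0 in(0,1.5,3,4.5):
        s3,s5,s7=[1-2*k for k in sg]
        A=[[0,0,-1],[0,1,0],[0,0,s3],[0,1,0],[0,0,s5],[0,1,0],[0,0,s7]]
        O=[[0,0,0],[0,0,.3],[0,0,0],[0,0,.7],[0,0,0],[0,0,1.1],[0,0,0]]
        x=np.concatenate([np.ravel(A),np.ravel(O),[0,0,1.4],[0,0,y0]]).astype(float)
        f=least_squares(res,x,max_nfev=60)
        if best is None or f.cost<best.cost:best=f;print(sg,y0,f.cost)
        if best.cost<1e-4:break
      if best.cost<1e-4:break
    np.save("fk.npy",best.x);p,r=fk(best.x,Q);print(abs(p-P).max(),abs(r-R).max());print(best.x[:21].reshape(7,3).round(3),best.x[21:42].reshape(7,3).round(3))
E
time python3 fit.py
```

```text
(0, 0, 0) 0 90.51649201029979
(0, 0, 0) 1.5 88.83428158644774
(0, 0, 0) 3 85.98397286703307
(0, 0, 1) 0 3.867417883399154e-20
4.078604121104945e-11 5.6291304950661925e-11
[[ -0.      0.    -10.174]
 [ -0.      7.158   0.   ]
 [ -0.      0.    -12.748]
 [  0.     15.286   0.   ]
 [  0.      0.     -3.605]
 [  0.      5.762   0.   ]
 [  0.      0.    -11.22 ]] [[ 0.     0.    -2.128]
 [-0.    -0.737  0.289]
 [ 0.    -0.015  1.227]
 [-0.     0.686  0.791]
 [ 0.    -0.03  -0.102]
 [-0.    -1.86   1.261]
 [ 0.    -0.031 -0.47 ]]
real	0m6.086s
user	0m19.652s
sys	0m0.116s
```

```bash
cat > kin.py <<'E'
from fit import fk,Ro,least_squares
from h import *
X=np.load("fk.npy")
LO=np.array([-2.81,-.39,-1.27,.06,-1.19,.19,-2.82]);HI=np.array([2.81,2.02,1.25,2.57,4.33,2,2.82])
def solve(p,r,q0,w=.02,m=.02):
    q0=np.clip(q0,LO+m+.001,HI-m-.001)
    def f(q,w):
        a,b=fk(X,q);return np.concatenate([(a[0]-p)*5,Ro.from_matrix(b[0].T@r).as_rotvec(),w*(q-q0)])
    s=least_squares(f,q0,bounds=(LO+m,HI-m),args=(w,));s=least_squares(f,s.x,bounds=(LO+m,HI-m),args=(0,))
    return s.x if s.cost<1e-8 else None
def margin(q):return np.minimum(q-LO,HI-q).min()
E
python3 - <<'E'
from kin import *
rng=np.random.default_rng(1);out=[]
for s in(1,-1):
  for k in range(60):
    q=solve(KH+RK@[0,0,.06],tool(RK@Rz(-1),s),rng.uniform(LO,HI),w=0)
    if q is None or not -1.6<q[6]<1.75 :continue
    c=[];qq=q
    for d in(.045,.03,.06,.09,.12):
        qq=solve(KH+RK@[0,0,d],tool(RK@Rz(-1),s),q if d in(.045,.06) else qq,w=.01)
        if qq is None:break
        c.append(qq)
    else:
        c=np.array(c);mg=min(margin(a[:6]) for a in c);dq=np.abs(c[1]-c[-1]).max()
        el=fk(X,c[0]);out.append((mg,dq,s,c[1],c[-1]))
out.sort(key=lambda o:-o[0])
for o in out[:8]:print(round(o[0],2),round(o[1],2),o[2],o[3].round(2),o[4].round(2))
E
python3 - <<'E'
from kin import *
rng=np.random.default_rng(1);out=[]
for d in(.03,.06,.08,.1,.12):
  L=[]
  for k in range(60):
    q=solve(KH+RK@[0,0,d],tool(RK@Rz(-1),1),rng.uniform(LO,HI),w=0)
    if q is not None:L.append((margin(q[:6]),q))
  L.sort(key=lambda a:-a[0]);print(d,len(L))
  for m,q in L[:4]:print("  ",round(m,3),q.round(2))
E
```

```text
Traceback (most recent call last):
  File "kin.py", line 11, in margin
    def margin(q):return np.minimum(q-LO,HI-q).min()
                                    ~^~~
ValueError: operands could not be broadcast together with shapes (6,) (7,)
```

```bash
sed -i 's/def margin.*/def margin(q):n=len(q);return np.minimum(q-LO[:n],HI[:n]-q).min()/' kin.py; python3 - <<'E'
from kin import *
rng=np.random.default_rng(1);out=[]
for d in(.03,.06,.08,.1,.12):
  L=[]
  for k in range(80):
    q=solve(KH+RK@[0,0,d],tool(RK@Rz(-1),1),rng.uniform(LO,HI),w=0)
    if q is not None:L.append((margin(q[:6]),q))
  L.sort(key=lambda a:-a[0]);print(d,len(L))
  for m,q in L[:5]:print("  ",round(m,3),q.round(2))
E
```

```text
0.03 27
   0.076 [ 1.17  0.54 -1.19  2.36  1.75  0.27 -0.68]
   0.063 [ 1.18  0.56 -1.21  2.36  1.74  0.28 -0.67]
   0.062 [ 1.15  0.53 -1.17  2.36  1.76  0.25 -0.7 ]
   0.06 [ 1.15  0.53 -1.17  2.36  1.76  0.25 -0.7 ]
   0.056 [ 1.18  0.56 -1.21  2.36  1.74  0.29 -0.66]
0.06 0
0.08 0
0.1 48
   0.039 [ 0.53  0.07 -0.37  2.42 -1.15  0.23  2.06]
   0.03 [ 0.67  0.07 -0.51  2.41 -1.12  0.22  2.03]
   0.027 [ 0.71  0.08 -0.54  2.41 -1.11  0.22  2.02]
   0.022 [ 0.4   0.06 -0.23  2.42 -1.17  0.24  2.08]
   0.022 [ 0.39  0.06 -0.23  2.42 -1.17  0.24  2.08]
0.12 46
   0.091 [ 0.45  0.   -0.26  2.42 -1.03  0.28  1.94]
   0.091 [ 0.29 -0.   -0.1   2.43 -1.03  0.28  1.94]
   0.091 [ 0.29 -0.   -0.1   2.43 -1.03  0.28  1.94]
   0.09 [ 0.1  -0.01  0.09  2.43 -1.03  0.28  1.94]
   0.09 [ 0.09 -0.01  0.1   2.43 -1.03  0.28  1.94]
```

```bash
cat >> kin.py <<'E'
def tl(Rk,s,phi):return Rk@Ry(phi)@tool(np.eye(3),s)
def chain(s,phi,h,q0,kh=KH,R=RK,lift=.04,ths=np.linspace(0,2.1,8)):
    """joint path: start at full insertion th=0, out to lift, and turns; None if broken"""
    q=solve(kh+R@[0,0,h],tl(R,s,phi),q0,w=0)
    if q is None:return None
    C=[[q],[q]]
    for d in np.linspace(0,lift,5)[1:]:
        n=solve(kh+R@[0,0,h+d],tl(R,s,phi),C[0][-1],w=.02)
        if n is None or abs(n-C[0][-1]).max()>.4:return None
        C[0].append(n)
    for t in ths[1:]:
        n=solve(kh+R@[0,0,h],tl(R@Rz(-t),s,phi),C[1][-1],w=.02)
        if n is None or abs(n-C[1][-1]).max()>.8:return None
        C[1].append(n)
    return C
E
cat > srch.py <<'E'
from kin import *
from multiprocessing import Pool
def job(a):
    s,phi,h,k=a;rng=np.random.default_rng(k);b=None
    for i in range(12):
        C=chain(s,phi,h,rng.uniform(LO,HI))
        if C is None:continue
        m=min(margin(q) for c in C for q in c)
        if b is None or m>b[0]:b=(m,C)
    return a,b
J=[(s,np.radians(p),h,k) for s in(1,-1) for p in(-30,-24,-18,-12,-6,0,6,12,18,24,30) for h in(.038,) for k in(0,1)]
with Pool() as P:
    for a,b in P.map(job,J,1):
        if b:print(a[0],round(np.degrees(a[1])),a[3],round(b[0],3),b[1][0][0].round(2),b[1][0][-1].round(2),b[1][1][-1].round(2))
E
nproc; time OMP_NUM_THREADS=1 timeout 500 python3 srch.py
```

```text
4
1 -12 0 0.063 [ 1.06  0.46 -0.96  2.48  3.18  0.36 -1.07] [ 1.31  0.38 -1.18  2.51  3.27  0.26 -1.17] [ 0.85  0.36 -0.99  2.34  1.48  0.38 -1.75]
1 -12 1 0.063 [ 1.05  0.46 -0.94  2.48  3.2   0.36 -1.09] [ 1.3   0.38 -1.17  2.51  3.3   0.26 -1.2 ] [ 0.83  0.35 -0.96  2.34  1.48  0.36 -1.75]
1 24 0 0.02 [ 0.06  0.29 -0.02  2.12 -0.09  0.55  1.91] [ 0.07  0.2  -0.02  2.14 -0.09  0.62  1.93] [ 1.37  0.73 -1.08  2.31 -1.17  0.21  1.49]
1 24 1 0.02 [ 0.46  0.33 -0.48  2.1   0.19  0.57  1.66] [ 0.52  0.24 -0.52  2.13  0.12  0.62  1.74] [ 1.37  0.73 -1.08  2.31 -1.17  0.21  1.49]
1 30 0 0.02 [ 0.88  0.57 -1.08  2.02  0.67  0.85  1.25] [ 0.99  0.5  -1.17  2.04  0.59  0.88  1.32] [ 1.47  0.92 -1.18  2.28 -0.64  0.21  1.08]
1 30 1 0.053 [ 0.61  0.42 -0.71  2.02  0.38  0.74  1.49] [ 0.69  0.33 -0.76  2.05  0.3   0.78  1.57] [ 1.45  0.87 -1.14  2.28 -0.83  0.24  1.26]
-1 -12 0 0.02 [ 0.53  0.32 -0.37  2.49  3.66  0.46  1.47] [ 0.64  0.19 -0.44  2.52  3.88  0.4   1.25] [ 0.44  0.25 -0.53  2.35  1.38  0.21  1.43]
-1 -12 1 0.044 [ 0.84  0.38 -0.7   2.49  3.46  0.4   1.73] [ 1.07  0.27 -0.9   2.51  3.68  0.32  1.51] [ 0.52  0.26 -0.62  2.35  1.4   0.23  1.42]
-1 -6 1 0.02 [ 0.85  0.34 -0.75  2.43  3.43  0.21  1.71] [ 0.83  0.18 -0.67  2.46  4.14  0.21  0.97] [ 0.9   0.35 -0.95  2.36  1.6   0.21  1.35]
-1 24 0 0.02 [-0.62  0.38  0.78  2.14 -0.59  0.62 -0.77] [-0.71  0.28  0.87  2.16 -0.47  0.66 -0.86] [ 1.37  0.73 -1.08  2.31 -1.17  0.21 -1.65]
-1 24 1 0.02 [ 0.44  0.33 -0.46  2.1   0.18  0.56 -1.47] [ 0.5   0.23 -0.5   2.13  0.11  0.62 -1.39] [ 1.37  0.73 -1.08  2.31 -1.17  0.21 -1.65]
-1 30 0 0.02 [ 0.89  0.58 -1.1   2.02  0.69  0.86 -1.9 ] [ 1.    0.51 -1.19  2.04  0.6   0.89 -1.84] [ 1.47  0.92 -1.18  2.28 -0.64  0.21 -2.06]
-1 30 1 0.02 [-0.06  0.33  0.09  2.05 -0.08  0.68 -1.25] [-0.05  0.25  0.1   2.07 -0.07  0.74 -1.24] [ 1.34  0.76 -0.99  2.28 -1.17  0.36 -1.59]
real	0m38.698s
user	2m23.028s
sys	0m0.192s
```

```bash
sed -i 's/^J=.*/J=[(s,np.radians(p),h,k) for s in(1,-1) for p in(-10,-12,-14,-16,-18) for h in(.03,.038,.048) for k in(0,1)]/' srch.py; time OMP_NUM_THREADS=1 timeout 500 python3 - <<'E'
src=open('srch.py').read().replace("print(a[0],","print(a[2],a[0],");exec(src)
E
```

```text
0.03 1 -10 0 0.032 [ 1.05  0.48 -0.97  2.46  3.05  0.32 -0.94] [ 1.28  0.4  -1.17  2.48  3.11  0.22 -1.02] [ 0.92  0.42 -1.05  2.34  1.58  0.39 -1.79]
0.03 1 -10 1 0.039 [ 0.97  0.44 -0.87  2.46  3.21  0.33 -1.14] [ 1.22  0.35 -1.09  2.49  3.31  0.23 -1.24] [ 0.74  0.34 -0.84  2.35  1.56  0.28 -1.81]
0.038 1 -10 0 0.02 [ 1.05  0.44 -0.96  2.46  3.14  0.3  -1.05] [ 1.27  0.34 -1.14  2.49  3.38  0.21 -1.31] [ 0.84  0.34 -0.95  2.35  1.51  0.31 -1.75]
0.038 1 -10 1 0.02 [ 1.05  0.44 -0.95  2.46  3.15  0.31 -1.07] [ 1.27  0.34 -1.14  2.49  3.37  0.21 -1.31] [ 0.83  0.34 -0.93  2.35  1.5   0.3  -1.75]
0.048 1 -10 0 0.02 [ 1.07  0.4  -0.96  2.47  3.24  0.28 -1.17] [ 1.28  0.27 -1.12  2.49  3.67  0.21 -1.62] [ 0.78  0.28 -0.87  2.36  1.4   0.25 -1.66]
0.048 1 -10 1 0.02 [ 0.77  0.3  -0.62  2.48  3.62  0.34 -1.61] [ 1.01  0.19 -0.83  2.5   3.94  0.28 -1.94] [ 0.72  0.26 -0.79  2.36  1.37  0.22 -1.65]
0.03 1 -12 0 0.068 [ 1.04  0.49 -0.94  2.47  3.15  0.38 -1.03] [ 1.26  0.4  -1.13  2.5   3.23  0.28 -1.12] [ 0.86  0.4  -1.02  2.34  1.54  0.41 -1.79]
0.03 1 -12 1 0.066 [ 0.95  0.45 -0.84  2.48
[... 5966 characters left out ...]
1.67] [ 0.66  0.32 -0.84  2.33  1.4   0.41  1.41]
0.038 -1 -16 1 0.027 [ 0.97  0.46 -0.83  2.51  3.36  0.49  1.91] [ 1.18  0.35 -1.    2.54  3.51  0.41  1.75] [ 0.73  0.34 -0.92  2.33  1.42  0.45  1.4 ]
0.048 -1 -16 0 0.02 [ 0.26  0.31 -0.04  2.54  3.75  0.63  1.37] [ 1.14  0.28 -0.93  2.55  3.67  0.42  1.56] [ 0.51  0.24 -0.66  2.34  1.28  0.34  1.5 ]
0.048 -1 -16 1 0.02 [ 0.94  0.41 -0.78  2.52  3.46  0.49  1.79] [ 1.15  0.28 -0.95  2.55  3.66  0.41  1.57] [ 0.65  0.28 -0.82  2.34  1.33  0.39  1.47]
0.03 -1 -18 1 0.02 [ 1.13  0.62 -1.01  2.52  3.16  0.54  2.23] [ 1.31  0.52 -1.16  2.55  3.21  0.44  2.14] [ 0.94  0.57 -1.25  2.31  1.54  0.75  1.36]
real	0m55.711s
user	3m31.944s
sys	0m0.203s
```

```bash
cat > plan.py <<'E'
from kin import *
PHI=np.radians(-13);H=.034;S=1
RB=Rz(YB)
def links(q):
    # points: elbow, wrist, flange-ish, tcp and gripper body corners
    A=X[:21].reshape(7,3);O=X[21:42].reshape(7,3).copy();O[:,:2]=0;out=[]
    for k,pt in((3,[0,0,O[3][2]]),(5,[0,0,O[5][2]])):
        qq=np.array(q,float).copy();qq[k:]=0;x=X.copy();x[42:45]=pt;out.append(fk(x,qq)[0][0])
    p,r=fk(X,q);p=p[0];r=r[0]
    for v in((0,0,.019),(.0375,.0885,-.078),(-.0375,.0885,-.078),(.0375,-.0885,-.078),(-.0375,-.0885,-.078)):out.append(p+r@v)
    return np.array(out)
def path(a,b,n=21):return [a+(b-a)*t for t in np.linspace(0,1,n)]
E
python3 - <<'E'
from plan import *
seed=np.array([1.04,.47,-.92,2.49,3.2,.40,-1.07])
ins=chain(S,PHI,H,seed);
ins=None if ins is None else ins
q=solve(KH+RK@[0,0,H],tl(RK,S,PHI),seed,w=.02);print("ins",q.round(2),margin(q).round(3))
pre=solve(KH+RK@[0,0,H+.04],tl(RK,S,PHI),q,w=.02);print("pre",pre.round(2),margin(pre).round(3))
for up in(.03,.06,.09,.12):
    u=solve(KH+RK@[0,0,H+.04]+[0,0,up],tl(RK,S,PHI),pre,w=.02);print("up",up,None if u is None else (u.round(2),margin(u).round(3)))
rng=np.random.default_rng(0);L=[]
sd=[seed+[.5,0,0,0,0,0,0],seed]+[rng.uniform(LO,HI) for k in range(40)]
for s0 in sd:
    g=solve(GK+[0,0,H],tl(RB,S,PHI),s0,w=.02)
    if g is None:continue
    a=solve(GK+[0,0,H+.10],tl(RB,S,PHI),g,w=.02)
    if a is None or abs(a-g).max()>1:continue
    L.append((min(margin(g),margin(a)),g,a))
L.sort(key=lambda l:-l[0])
for m,g,a in L[:10]:print(round(m,3),g.round(2),a.round(2))
print(links(np.array(robot.get_state()["qpos"])).round(3))
E
```

```text
ins [ 1.04  0.48 -0.93  2.49  3.2   0.4  -1.08] 0.084
pre [ 1.28  0.4  -1.14  2.51  3.28  0.3  -1.17] 0.057
up 0.03 (array([ 1.41,  0.29, -1.25,  2.49,  3.62,  0.23, -1.56]), np.float64(0.02))
up 0.06 (array([ 1.47,  0.1 , -1.25,  2.47,  4.29,  0.29, -2.31]), np.float64(0.02))
up 0.09 None
up 0.12 None
0.464 [ 1.14  0.61 -0.63  1.83  0.31  0.65  2.11] [ 1.2   0.49 -0.71  1.76  0.21  0.84  2.17]
0.461 [ 1.13  0.61 -0.62  1.83  0.3   0.65  2.13] [ 1.19  0.48 -0.69  1.76  0.2   0.83  2.18]
0.45 [ 1.08  0.59 -0.55  1.83  0.23  0.64  2.18] [ 1.13  0.46 -0.61  1.76  0.14  0.83  2.23]
0.433 [ 0.94  0.55 -0.36  1.83  0.04  0.62  2.33] [ 0.96  0.42 -0.38  1.77 -0.    0.82  2.34]
0.39 [ 1.24  0.66 -0.78  1.82  0.47  0.69  2.  ] [ 1.32  0.54 -0.88  1.76  0.35  0.86  2.06]
0.327 [ 1.28  0.69 -0.83  1.82  0.52  0.71  1.95] [ 1.36  0.57 -0.94  1.76  0.4   0.88  2.02]
0.21 [ 0.64  0.53  0.02  1.84 -0.3   0.63  2.61] [ 0.62  0.4   0.05  1.78 -0.25  0.82  2.54]
0.02 [ 0.42  0.55  0.31  1.85 -0.53  0.68  2.8 ] [ 0.37  0.41  0.37  1.79 -0.43  0.86  2.68]
0.02 [ 0.42  0.55  0.31  1.85 -0.53  0.68  2.8 ] [ 0.37  0.41  0.37  1.79 -0.43  0.86  2.68]
0.02 [ 1.5   0.95 -1.25  1.82  0.98  0.94  1.64] [ 1.52  0.75 -1.25  1.75  0.7   1.    1.8 ]
[[0.084 0.185 0.748]
 [0.253 0.571 0.539]
 [0.281 0.558 0.205]
 [0.287 0.654 0.302]
 [0.354 0.62  0.302]
 [0.207 0.496 0.302]
 [0.274 0.462 0.302]]
```

```bash
cat >> plan.py <<'E'
SEED=np.array([1.04,.48,-.93,2.49,3.2,.40,-1.08])
def lock_cfg(kh=KH,R=RK,phi=PHI,h=H,off=0):
    ins=solve(kh+R@[0,0,h],tl(R,S,phi),SEED,w=.02);pre=solve(kh+R@[off,0,h+.042],tl(R,S,phi),ins,w=.02)
    W=pre.copy();W[1]-=.3;return ins,pre,W
BS=np.array([1.05,.58,-.5,1.83,.15,.64,2.23])
def block_cfg(up,phi=PHI,h=H):return solve(GK+[0,0,h+up],tl(RB,S,phi),BS,w=.02)
def rep(name,a,b,phi=PHI,h=H,n=11):
    print(name,"dq",np.abs(b-a).max().round(2))
    for q in path(a,b,n):
        l=links(q);p,r=fk(X,q);ka=r[0]@tool(np.eye(3),S).T@Ry(phi).T[:, 2]  # key z
        tip=p[0]-ka*(h+.03);print(" tip",tip.round(3),"tcp",p[0].round(3),"tilt",np.degrees(np.arccos(ka[2])).round(),"el",l[0].round(2),"wr",l[1].round(2),"minz",l[2:,2].min().round(3),"x",l[2:,0].max().round(2),"y",l[2:,1].min().round(2))
E
python3 - <<'E'
from plan import *
ins,pre,W=lock_cfg();g,a,hi=block_cfg(0),block_cfg(.08),block_cfg(.15)
print(ins.round(2),pre.round(2),g.round(2),a.round(2),hi.round(2))
rep("start-a",np.array(robot.get_state()["qpos"]),a);rep("a-hi",a,hi,n=3);rep("hi-W",hi,W);rep("W-pre",W,pre,n=5)
E
```

```text
[ 1.04  0.48 -0.93  2.49  3.2   0.4  -1.08] [ 1.29  0.39 -1.15  2.51  3.29  0.29 -1.17] [ 1.04  0.58 -0.49  1.83  0.17  0.63  2.23] [ 1.07  0.47 -0.54  1.78  0.11  0.78  2.26] [ 1.09  0.39 -0.56  1.72  0.06  0.92  2.28]
start-a dq 2.31
 tip [0.268 0.565 0.162] tcp [0.281 0.558 0.224] tilt 13.0 el [0.08 0.19 0.75] wr [0.25 0.57 0.54] minz 0.205 x 0.35 y 0.46
 tip [0.361 0.507 0.151] tcp [0.374 0.501 0.214] tilt 14.0 el [0.12 0.16 0.75] wr [0.35 0.51 0.53] minz 0.195 x 0.44 y 0.4
 tip [0.443 0.435 0.142] tcp [0.456 0.428 0.204] tilt 14.0 el [0.16 0.13 0.75] wr [0.43 0.44 0.52] minz 0.185 x 0.52 y 0.33
 tip [0.511 0.35  0.133] tcp [0.524 0.342 0.195] tilt 14.0 el [0.19 0.1  0.75] wr [0.5  0.35 0.51] minz 0.176 x 0.58 y 0.24
 tip [0.563 0.254 0.125] tcp [0.576 0.247 0.187] tilt 13.0 el [0.2  0.05 0.74] wr [0.55 0.25 0.5 ] minz 0.168 x 0.63 y 0.15
 tip [0.599 0.151 0.118] tcp [0.61  0.144 0.18 ] tilt 12.0 el [0.21 0.01 0.74] wr [0.59 0.15 0.5 ] minz 0.161 x 0.66 y 0.04
 tip [0.616 0.044 0.111] tcp [0.626 0.037 0.174] tilt 11.0 el [ 0.21 -0.04  0.74] wr [0.6  0.04 0.49] minz 0.155 x 0.67 y
[... 2475 characters left out ...]
.17
W-pre dq 0.3
 tip [ 0.544 -0.079  0.15 ] tcp [ 0.504 -0.072  0.2  ] tilt 39.0 el [ 0.   -0.04  0.79] wr [ 0.26 -0.1   0.4 ] minz 0.188 x 0.52 y -0.17
 tip [ 0.541 -0.068  0.133] tcp [ 0.502 -0.065  0.184] tilt 37.0 el [ 0.01 -0.07  0.79] wr [ 0.26 -0.11  0.39] minz 0.172 x 0.52 y -0.16
 tip [ 0.537 -0.056  0.118] tcp [ 0.5   -0.057  0.17 ] tilt 36.0 el [ 0.02 -0.11  0.78] wr [ 0.26 -0.11  0.37] minz 0.157 x 0.51 y -0.16
 tip [ 0.534 -0.043  0.103] tcp [ 0.497 -0.048  0.156] tilt 35.0 el [ 0.03 -0.14  0.77] wr [ 0.26 -0.12  0.36] minz 0.143 x 0.51 y -0.15
 tip [ 0.53  -0.029  0.09 ] tcp [ 0.494 -0.038  0.142] tilt 35.0 el [ 0.04 -0.18  0.76] wr [ 0.27 -0.12  0.34] minz 0.13 x 0.51 y -0.14
```

```bash
python3 - <<'E'
from plan import *
g,a,hi=block_cfg(0),block_cfg(.08),block_cfg(.15)
q0=np.array(robot.get_state()["qpos"])
v=solve(np.array([.38,.05,.26]),tl(Rz(.3),S,0),(q0+hi)/2,w=.02);print(v.round(2))
rep("start-v",q0,v,n=9);rep("v-hi",v,hi,n=9)
E
```

```text
[ 0.01 -0.07 -0.21  2.11 -0.02  1.09  1.68]
start-v dq 1.73
 tip [0.268 0.565 0.162] tcp [0.281 0.558 0.224] tilt 13.0 el [0.08 0.19 0.75] wr [0.25 0.57 0.54] minz 0.205 x 0.35 y 0.46
 tip [0.316 0.502 0.172] tcp [0.33  0.496 0.235] tilt 14.0 el [0.09 0.15 0.76] wr [0.31 0.51 0.55] minz 0.216 x 0.4 y 0.4
 tip [0.354 0.435 0.182] tcp [0.369 0.43  0.244] tilt 14.0 el [0.1  0.11 0.77] wr [0.35 0.45 0.56] minz 0.225 x 0.43 y 0.33
 tip [0.381 0.366 0.189] tcp [0.396 0.363 0.251] tilt 14.0 el [0.09 0.08 0.78] wr [0.38 0.38 0.57] minz 0.232 x 0.45 y 0.27
 tip [0.397 0.297 0.195] tcp [0.412 0.295 0.257] tilt 14.0 el [0.07 0.05 0.78] wr [0.4  0.31 0.57] minz 0.238 x 0.46 y 0.2
 tip [0.403 0.229 0.198] tcp [0.418 0.228 0.261] tilt 14.0 el [0.05 0.02 0.79] wr [0.41 0.25 0.58] minz 0.242 x 0.46 y 0.14
 tip [0.399 0.164 0.2  ] tcp [0.414 0.164 0.262] tilt 13.0 el [0.02 0.01 0.79] wr [0.4  0.19 0.58] minz 0.243 x 0.46 y 0.07
 tip [0.387 0.102 0.2  ] tcp [0.401 0.104 0.262] tilt 13.0 el [-0.01 -0.    0.79] wr [0.39 0.13 0.58] minz 0.243 x 0.46 y 0.01
 tip [0.366 0.046 0.198] tcp [0.38 0.05 0.26] ti
[... 590 characters left out ...]
z 0.232 x 0.53 y -0.17
 tip [ 0.483 -0.122  0.184] tcp [ 0.492 -0.121  0.247] tilt 8.0 el [ 0.06 -0.04  0.79] wr [ 0.47 -0.1   0.56] minz 0.228 x 0.54 y -0.22
 tip [ 0.501 -0.178  0.179] tcp [ 0.508 -0.177  0.242] tilt 7.0 el [ 0.08 -0.07  0.78] wr [ 0.48 -0.16  0.56] minz 0.223 x 0.56 y -0.27
 tip [ 0.511 -0.237  0.174] tcp [ 0.517 -0.237  0.238] tilt 5.0 el [ 0.09 -0.1   0.77] wr [ 0.48 -0.22  0.55] minz 0.219 x 0.56 y -0.33
 tip [ 0.515 -0.301  0.169] tcp [ 0.518 -0.301  0.233] tilt 3.0 el [ 0.09 -0.13  0.77] wr [ 0.47 -0.29  0.55] minz 0.214 x 0.56 y -0.4
 tip [ 0.51  -0.369  0.165] tcp [ 0.51  -0.369  0.229] tilt 0.0 el [ 0.08 -0.17  0.76] wr [ 0.46 -0.35  0.54] minz 0.21 x 0.54 y -0.46
```

```bash
python3 - <<'E'
from plan import *
hi=block_cfg(.15);q0=np.array(robot.get_state()["qpos"])
v=solve(np.array([.38,.05,.26]),tl(Rz(.3),S,0),(q0+hi)/2,w=.02)
robot.goto_joints(v);robot.goto_joints(hi)
robot.gripper_to(.045)
print(robot.get_state()["ee_pos"])
print(robot.move_linear(GK+[0,0,H],.12,None,12))
s=robot.get_state();print(s["ee_pos"],s["force"],s["time"])
robot.gripper_to(.0);s=robot.get_state();print(s["opening"],s["grasp_force"],s["force"],s["qpos"])
robot.move_linear(GK+[0,0,H+.075],.12)
for n in("side","top"):cv2.imwrite(f"pics/{n}1.png",robot.grab_frame(n)[:,:,::-1])
s=robot.get_state();print(s["opening"],s["ee_pos"],s["time"])
a=cv2.imread("pics/side1.png");b=cv2.imread("pics/top1.png")
W=np.zeros((400,800,3),np.uint8);c=crop(a,340,130,440,230,4);W[:,:400]=c;W[:,400:]=crop(b,370,180,470,280,4);cv2.imwrite("pics/c2.png",W)
E
```

```text
[ 0.50977719 -0.36874287  0.22900551]
False
[ 0.51011357 -0.3689695   0.07972162] [-0.31834544  0.72399497 -0.08235497] 5.8917
0.010361119845633603 29.991026893258095 [-0.84638179 -0.26733878  1.35965783] [ 1.03252728  0.57704015 -0.48574609  1.82969978  0.16543728  0.63247809
  2.23200004]
0.010165779411145014 [ 0.50940781 -0.36839087  0.15301978] 7.4
```

View pics/c2.png

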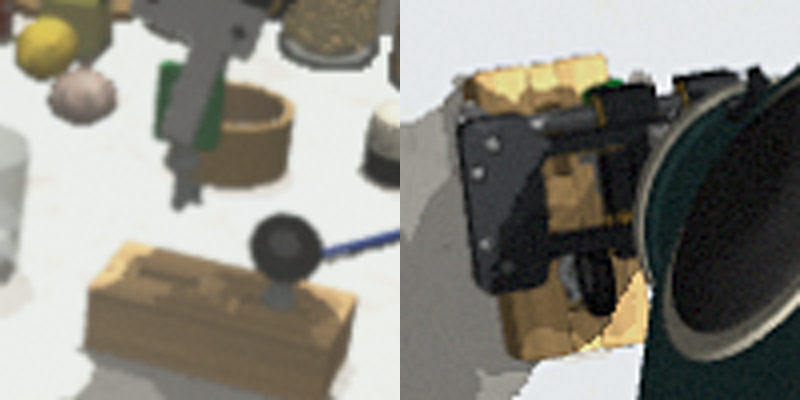

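```bash
python3 - <<'E'
from plan import *
s=robot.get_state();a=np.array(s["ee_pos"])
print("exp tip side crop px",(proj("side",[a-[0,0,H+.03],a-[0,0,H]])-[340,130])*4)
ins,pre,W=lock_cfg();
robot.move_linear(GK+[0,0,H+.15],.15)
robot.goto_joints(W);robot.goto_joints(pre)
for n in("side","top"):cv2.imwrite(f"pics/{n}2.png",robot.grab_frame(n)[:,:,::-1])
s=robot.get_state();print(s["opening"],s["ee_pos"],s["time"],s["force"])
p=np.array(s["ee_pos"]);Rt=np.array(s["tool_rot"]);Rk=Rt@tool(np.eye(3),S).T@Ry(PHI).T;print((RK.T@Rk).round(4))
tip=p-Rk@[0,0,H+.03];print("tip",tip,"in key frame",RK.T@(tip-KH))
o=np.array([250,215])
print("side px tip, bit lo end, kh",((proj("side",[tip,p-Rk@[.015,0,H+.023],KH,KH+RK@[-.017,0,0]])-o)*8).round().tolist())
ot=np.array([190,150]);print("top px",((proj("top",[tip,KH])-ot)*4).round())
A=cv2.imread("pics/side2.png");B=cv2.imread("pics/top2.png")
M=np.zeros((600,800,3),np.uint8);M[:480,:560]=crop(A,250,215,320,275,8);M[480:600,:]=0
c=crop(B,190,150,250,250,4);M[:400,560:800]=c;cv2.imwrite("pics/c3.png",M)
E
```

```text
exp tip side crop px [[178.07185832 210.20215427]
 [182.79155668 164.5990216 ]]
0.009701175022542564 [ 0.494496   -0.03846399  0.14295843] 11.7167 [ 0.22246511  0.74246768 -0.85468816]
[[ 1.0e+00 -2.0e-03 -6.0e-04]
 [ 2.0e-03  1.0e+00  2.5e-03]
 [ 5.0e-04 -2.5e-03  1.0e+00]]
tip [ 0.53022627 -0.02991762  0.09055321] in key frame [ 0.00064932 -0.00057151  0.01242843]
side px tip, bit lo end, kh [[310.0, 262.0], [376.0, 288.0], [284.0, 294.0], [340.0, 342.0]]
top px [[195. 211.]
 [195. 200.]]
```

View pics/c3.png

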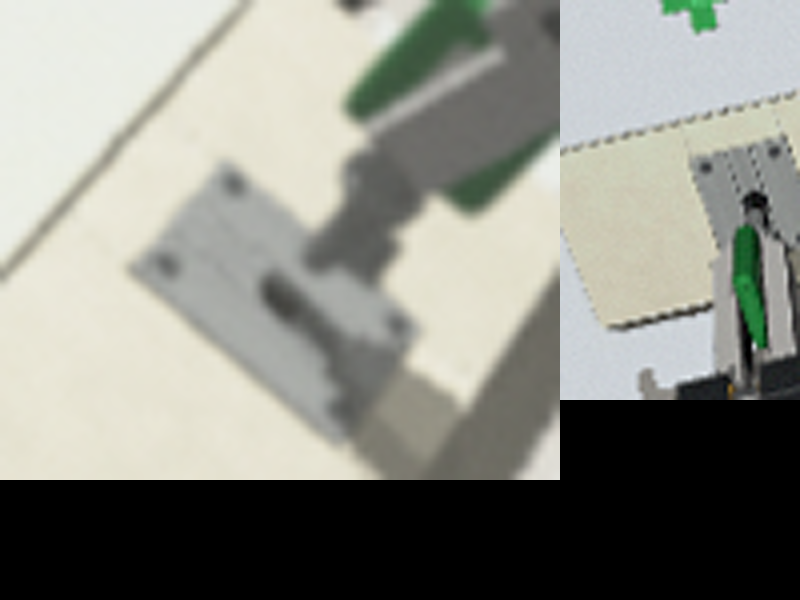

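```bash
cat >> plan.py <<'E'
def kf():
    s=robot.get_state();p=np.array(s["ee_pos"]);Rk=np.array(s["tool_rot"])@tool(np.eye(3),S).T@Ry(PHI).T
    return (RK.T@(p-Rk@[0,0,H]-KH)*1000).round(2),(RK.T@np.array(s["force"])).round(1),Ro.from_matrix(RK.T@Rk).as_rotvec().round(3),round(s["opening"],4),round(s["time"],1)
def to(x,y,z,th=0,v=.05,thr=None):   # key origin in keyhole frame (m)
    return robot.move_linear(KH+RK@[x,y,z]+RK@[0,0,H],v,tl(RK@Rz(-th),S,PHI),thr)
E
python3 - <<'E'
from plan import *
print(kf())
print(to(-.0006,.0006,.034,thr=5,v=.03),*kf())
r=to(-.0006,.0006,.024,thr=5,v=.03);print(r,*kf())
if not r:print(to(-.0006,.0006,.011,thr=5,v=.03),*kf())
print(robot.get_state()["qpos"])
E
```

```text
(array([ 0.63, -0.5 , 42.43]), array([-0.2,  0.7, -0.9]), array([-0.002, -0.001,  0.002]), 0.0097, 11.7)
False [-0.37  0.65 34.19] [-0.2 -0.1 -0.1] [-0.001 -0.     0.001] 0.0097 12.1
False [-0.6   0.82 24.02] [ 0.2 -0.6 -0.6] [0. 0. 0.] 0.0095 12.6
False [-0.66  0.89 10.94] [ 0.2  0.  -1. ] [0. 0. 0.] 0.0096 13.2
[ 1.09706954  0.46008699 -0.98219922  2.49622369  3.21195644  0.37546737
 -1.08928075]
```

```bash
python3 - <<'E'
from plan import *
print(to(0,0,.004,v=.03,thr=12),*kf())
print(to(0,0,.0005,v=.02,thr=12),*kf())
print(to(0,0,-.001,v=.02,thr=12),*kf())
ins,pre,W=lock_cfg()
q=np.array(robot.get_state()["qpos"])
for t in np.linspace(0,2.1,8):
    n=solve(KH+RK@[0,0,H],tl(RK@Rz(-t),S,PHI),q,w=.02);print(t.round(2),n.round(2),margin(n).round(3));q=n
E
```

```text
False [ 0.04 -0.05  3.88] [-2.1 -1.1  2.4] [ 0. -0. -0.] 0.0098 13.6
False [ 0.02 -0.02  0.43] [-1.  -1.6  3.9] [ 0. -0. -0.] 0.0099 13.9
False [-0.15 -0.07 -0.9 ] [-2.3 -0.5 12.9] [-0.  0.  0.] 0.0097 14.2
0.0 [ 1.05  0.49 -0.94  2.49  3.19  0.4  -1.06] 0.084
0.3 [ 0.99  0.47 -0.94  2.5   2.96  0.46 -1.2 ] 0.068
0.6 [ 0.93  0.45 -0.96  2.5   2.73  0.49 -1.35] 0.067
0.9 [ 0.88  0.43 -0.97  2.49  2.5   0.5  -1.48] 0.081
1.2 [ 0.84  0.41 -0.98  2.46  2.26  0.48 -1.6 ] 0.109
1.5 [ 0.82  0.39 -0.98  2.42  2.02  0.46 -1.69] 0.146
1.8 [ 0.82  0.38 -0.99  2.38  1.76  0.43 -1.74] 0.189
2.1 [ 0.85  0.39 -1.02  2.34  1.5   0.43 -1.77] 0.233
```

```bash
cat >> plan.py <<'E'
def turn(t0,t1,z=-.0003,x=0,y=0,step=.15,lim=None):
    q=np.array(robot.get_state()["qpos"]);n=max(1,int(np.ceil(abs(t1-t0)/step)))
    for t in np.linspace(t0,t1,n+1)[1:]:
        q=solve(KH+RK@[x,y,z]+RK@[0,0,H],tl(RK@Rz(-t),S,PHI),q,w=.02);robot.goto_joints(q)
        s=robot.get_state();m=RK.T@np.array(s["moment"]);print(round(t,2),*kf(),"m",m.round(2),"gf",round(s["grasp_force"],1))
        if lim and abs(m[2])>lim:return t
    return t1
E
python3 - <<'E'
from plan import *
s=robot.get_state();print(RK.T@np.array(s["moment"]))
turn(0,.6)
E
```

```text
[-0.33142141  0.64217682 -0.0747861 ]
0.15 [ 0.06  0.51 -0.3 ] [-0.4 -0.3  3.9] [ 0.     0.    -0.146] 0.01 14.4 m [ 0.12  0.74 -0.03] gf 30.0
0.3 [ 0.18 -0.33 -0.33] [-1.8 -4.1  4.1] [-0.001 -0.    -0.294] 0.01 14.7 m [-1.16  0.99 -0.24] gf 30.0
0.45 [ 0.16 -0.34 -0.33] [-2.1 -5.5  1.9] [-0.001 -0.    -0.442] 0.0098 14.9 m [-1.38  1.24 -0.31] gf 30.0
0.6 [ 0.03 -0.24 -0.33] [-3.2 -5.1  1.9] [-0.     0.    -0.591] 0.0096 15.2 m [-1.51  1.54 -0.36] gf 30.0
```

```bash
python3 - <<'E'
from plan import *
turn(.6,1.5)
turn(1.5,2.05,step=.08,lim=1.2)
for n in("side",):
    im=robot.grab_frame(n)[:,:,::-1];cv2.imwrite("pics/s3.png",crop(im,170,130,370,330,3))
E
```

```text
0.75 [-0.09 -0.18 -0.33] [-4.  -4.9  1.1] [-0.     0.    -0.741] 0.0098 15.4 m [-1.43  1.81 -0.31] gf 30.0
0.9 [-0.21 -0.12 -0.36] [-5.5 -4.4  2.5] [-0.     0.001 -0.891] 0.01 15.7 m [-1.24  1.93 -0.38] gf 30.0
1.05 [-0.48 -0.07 -0.38] [-5.2 -3.6  2.8] [-0.     0.002 -1.041] 0.0099 15.9 m [-1.12  2.24 -0.43] gf 30.0
1.2 [-0.62 -0.   -0.41] [-7.  -2.8  2.4] [-0.     0.002 -1.191] 0.0099 16.2 m [-0.83  2.43 -0.33] gf 30.0
1.35 [-0.86  0.11 -0.44] [-6.8 -0.6  3.5] [-0.     0.003 -1.341] 0.0097 16.4 m [-0.54  2.7  -0.43] gf 30.0
1.5 [-1.01  0.05 -0.46] [-8.3 -0.7  3. ] [-0.     0.003 -1.491] 0.0099 16.7 m [-0.29  2.89 -0.37] gf 30.0
1.58 [-1.34  0.12 -0.5 ] [-9.8 -0.1  3.5] [-1.000e-03  4.000e-03 -1.568e+00] 0.0099 16.9 m [-0.1   3.24 -0.44] gf 30.0
1.66 [-1.5   0.21 -0.51] [-10.4   0.7   3.6] [-1.000e-03  4.000e-03 -1.647e+00] 0.0098 17.2 m [ 0.03  3.44 -0.51] gf 30.0
1.74 [-1.29  0.16 -0.52] [-8.9  1.4  3.9] [-0.     0.004 -1.725] 0.0097 17.4 m [ 0.23  3.16 -0.5 ] gf 30.0
1.81 [-1.24  0.19 -0.54] [-9.7  1.7  4.1] [-0.     0.004 -1.804] 0.01 17.7 m [ 0.42  3.22 -0.47] gf 30.0
1.89 [-1.18  0.26 -0.55] [-9.9  2.4  4.9] [-0.     0.004 -1.882] 0.0098 17.9 m [ 0.62  3.12 -0.43] gf 30.0
1.97 [-1.53  0.48 -0.58] [-10.8   3.9   5.1] [-0.     0.005 -1.961] 0.0101 18.2 m [ 1.07  3.6  -0.6 ] gf 30.0
2.05 [-2.05  0.57 -0.59] [-12.6   6.    5.6] [-1.000e-03  5.000e-03 -2.039e+00] 0.0097 18.4 m [ 1.36  4.14 -0.66] gf 30.1
```

View pics/s3.png

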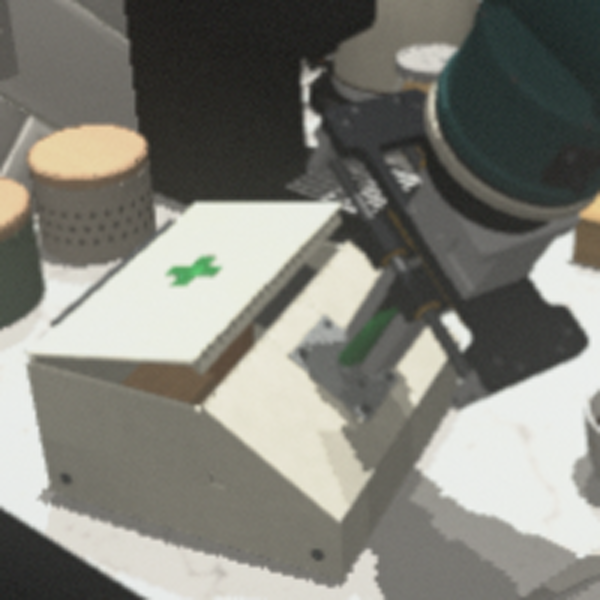

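```bash
python3 - <<'E'
from plan import *
turn(2.05,2.13,step=.08)
turn(2.13,0,step=.24)
r=turn(0,-.03)
print(to(0,0,.004,v=.03,thr=12),*kf())
E
```

```text
2.09 [-2.26  0.69 -0.6 ] [-13.8   6.    5.3] [-1.000e-03  5.000e-03 -2.079e+00] 0.0101 18.7 m [ 1.53  4.41 -0.7 ] gf 30.1
2.13 [-2.48  0.75 -0.6 ] [-15.5   6.2   5.2] [-2.000e-03  6.000e-03 -2.119e+00] 0.0101 19.0 m [ 1.72  4.66 -0.71] gf 30.2
1.89 [-1.22  0.24 -0.53] [-8.4  1.9  5.1] [-0.     0.004 -1.881] 0.0099 19.3 m [ 0.5   3.15 -0.53] gf 30.0
1.66 [-0.73  0.42 -0.54] [-6.6  1.4  6. ] [ 1.000e-03  3.000e-03 -1.644e+00] 0.0101 19.6 m [ 0.37  2.52 -0.41] gf 30.0
1.42 [-0.54  0.41 -0.51] [-5.7  1.2  5.4] [ 1.000e-03  3.000e-03 -1.413e+00] 0.01 19.9 m [ 0.23  2.18 -0.36] gf 30.0
1.18 [-0.53  0.12 -0.47] [-4.5  0.8  2.9] [ 0.     0.002 -1.185] 0.0093 20.2 m [ 0.17  1.99 -0.29] gf 30.0
0.95 [-0.34 -0.23 -0.42] [-4.5  0.3  3.8] [ 0.     0.001 -0.955] 0.01 20.5 m [-0.08  1.78 -0.28] gf 30.0
0.71 [-0.08 -0.41 -0.38] [-3.4  0.   2.2] [-0.     0.001 -0.721] 0.0101 20.8 m [-0.2   1.48 -0.24] gf 30.0
0.47 [ 0.06 -0.49 -0.34] [-2.9 -1.9  4.6] [-0.     0.    -0.485] 0.0097 21.1 m [-0.31  1.23 -0.16] gf 30.0
0.24 [ 0.24 -0.51 -0.3 ] [-1.7 -2.   3.9] [-0.    -0.    -0.248] 0.01 21.4 m [-0.45  0.98 -0.24] gf 30.0
0.0 [ 0.38 -0.46 -0.29] [-1.1 -1.5  4.4] [-0.    -0.    -0.012] 0.0096 21.7 m [-0.56  0.8  -0.2 ] gf 30.0
-0.03 [ 0.34  0.08 -0.29] [ 1.  -0.6  3.2] [ 0.    -0.     0.025] 0.0101 22.0 m [-0.23  0.41 -0.05] gf 30.0
False [0.01 0.28 4.14] [0.9 0.8 0.7] [ 0.     0.    -0.001] 0.01 22.2
```

```bash
python3 - <<'E'
from plan import *
r=to(0,0,.012,v=.03,thr=8);print(r,*kf())
if not r:
    r=to(0,0,.044,v=.06,thr=8);print(r,*kf())
q=np.array(robot.get_state()["qpos"]);print(q,margin(q))
im=robot.grab_frame("side")[:,:,::-1];cv2.imwrite("pics/s4.png",np.hstack([crop(im,220,195,320,295,4),crop(robot.grab_frame("top")[:,:,::-1],370,180,470,280,4)]))
E
```

```text
False [-0.05 -0.4  12.16] [-0.1 -0.5 -0.6] [-0.001 -0.    -0.   ] 0.0098 22.7
False [-3.000e-02 -2.400e-01  4.391e+01] [-0.2 -0.8 -0.9] [-0. -0. -0.] 0.0097 23.4
[ 1.325536    0.40426421 -1.1875082   2.51513495  3.24700424  0.28536404
 -1.12768089] 0.05486505488617155
```

View pics/s4.png

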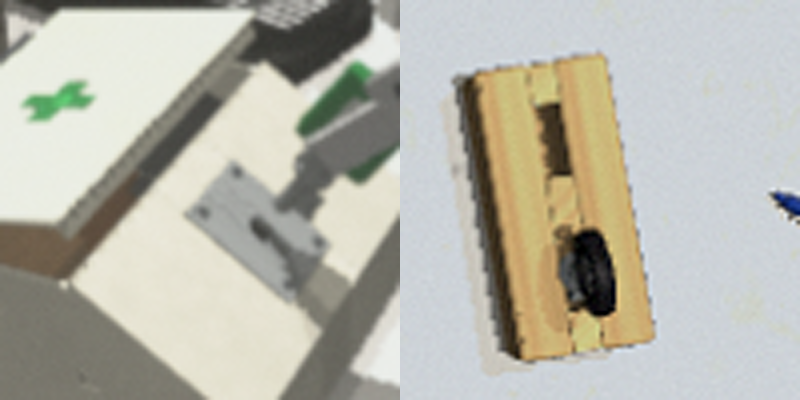

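```bash
python3 - <<'E'
from plan import *
print("slot",plane("top",(408.4,214.4),.045),GK)
q=np.array(robot.get_state()["qpos"]);W=q.copy();W[1]-=.3
robot.goto_joints(W);robot.goto_joints(block_cfg(.15))
robot.move_linear(GK+[0,0,H+.05],.15,tl(RB,S,PHI))
s=robot.get_state();print(s["ee_pos"]-GK-[0,0,H],s["force"],s["opening"],s["time"])
im=robot.grab_frame("side")[:,:,::-1];cv2.imwrite("pics/s5.png",crop(im,350,140,440,230,6))
a=np.array(s["ee_pos"]);print((proj("side",[a-[0,0,H+.03],a-[0,0,H],GK,])-[350,140])*6+2.5)
E
```

```text
slot [ 0.51041809 -0.36859945  0.045     ] [ 0.5098 -0.3687  0.045 ]
[ 0.00049422 -0.00019265  0.05088117] [ 0.76190743 -0.47988758  0.67771641] 0.009974249911681459 27.7917
[[202.87160766 308.078342  ]
 [209.78506025 241.26468618]
 [199.03199131 353.97330667]]
```

View pics/s5.png

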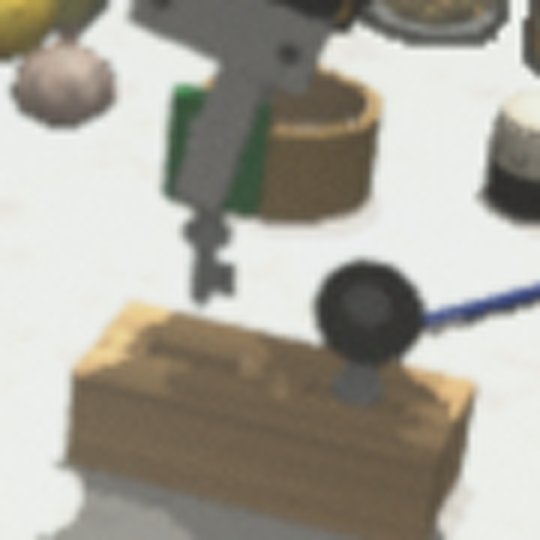

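The picture shows the key upright in the fingers, bit at (230,275) towards the robot. Its tip at (203,302) matches the predicted (203,308), with the free slot below at about (195,352).

```bash
python3 - <<'E'
from plan import *
r=robot.move_linear(GK+[0,0,H+.012],.06,None,6);s=robot.get_state();print(r,s["ee_pos"]-GK-[0,0,H],s["force"])
if not r:
    r=robot.move_linear(GK+[0,0,H-.001],.025,None,6);s=robot.get_state();print(r,s["ee_pos"]-GK-[0,0,H],s["force"],s["time"])
E
```

```text
False [ 1.78397800e-04 -8.35475479e-06  1.21512640e-02] [ 0.44244326 -0.20548088 -0.42778024]
True [-1.89556784e-04  3.09858466e-05 -1.06354976e-03] [-1.12139891  0.99716969  8.05819187] 29.15
```

```bash
python3 - <<'E'
from plan import *
robot.move_linear(GK+[0,0,H-.0002],.02)
robot.gripper_to(.045);robot.pause(.2)
robot.move_linear(GK+[0,0,H+.17],.12)
q=np.array(robot.get_state()["qpos"])
v=solve(np.array([.38,.05,.26]),tl(Rz(.3),S,0),(np.array([-1.147,.417,-.01,1.614,.005,1.111,-.053])+q)/2,w=.02)
robot.goto_joints(v);robot.pause(.5)
a=robot.grab_frame("side")[:,:,::-1];b=robot.grab_frame("top")[:,:,::-1]
cv2.imwrite("pics/f.png",np.vstack([np.hstack([crop(a,340,140,440,240,4),crop(b,370,170,470,270,4)]),cv2.resize(np.hstack([a,b])[:,:],(800,250))[:200]]))
s=robot.get_state();print(s["time"],s["force"])
E
```

```text
34.0917 [ 0.23582507  0.31458724 -0.10191381]
```

View pics/f.png

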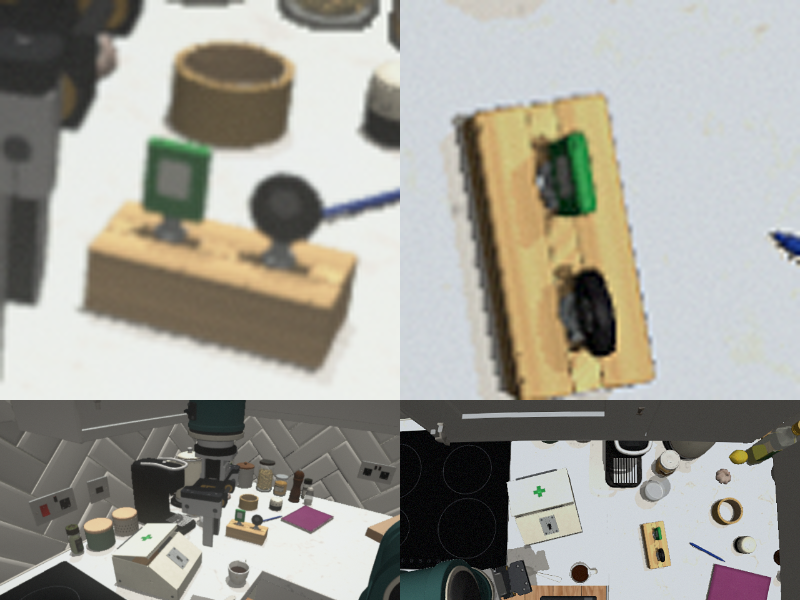

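The key is standing upright in its slot at (175,185). The lid is ajar, and the black key, tumbler and cup are where they were.

```bash
python3 -c "
from rig import robot
print(robot.sign_off())"
```

```text
the job is handed in; nothing more can be done
None
```

The job is handed in: the safe is unlocked with its lid ajar, the green key is back upright in its slot, and the black key, tumbler and cup look undisturbed in the last pictures (about 34 s of the 69 s used).

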